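# Load a tape cassette into the pop-up label printer

## Robot

A 6-joint arm with a two-finger parallel gripper is mounted at the origin on a cart in front of the work surface, level with it; the furniture and walls round the work are solid. World frame = base frame: x ahead of the robot, y to its left, z up, the work surface at z = 0. Lengths are in m, angles in rad, forces in N, time in s.
With the tool pointing down it reaches from about 0.425 to 0.95 m from the base axis. Payload 3.5 kg.
Tool frame: the origin (TCP) lies midway between the tips of the shut fingers; the grasp point (between the pads) lies 19 mm behind it; z points along the fingers, y is the line along which they close (so a half turn about z gives the same grasp; the last joint's range is limited). The gripper opens to 85 mm and grips with 20 to 120 N. Pads are 22 mm wide; open, the fingers measure 114 mm over their backs; the gripper's body (76 mm by 85 mm) begins 54 mm behind the grasp point. The pads swing forward as they close: fully open they stand 13 mm farther back than shut.
Start: joints at [-1.417, 0.286, 1.577, -0, 1.279, -0.15], TCP at [0.202, -0.644, 0.231] pointing down, gripper open.
Joint ranges: [-2.77, 2.77], [-0.9, 2.22], [0.21, 2.48], [-1.53, 4.67], [0.24, 2.81], [-2.84, 2.84]. Speed limits (rad/s): [2.79, 2.79, 3.14, 3.14, 3.14, 3.14].

## Interface

Orientations are given as a unit quaternion [x, y, z, w].
In Python, from plant import * gives the robot as it stands.
- The arm moves only by the tool move_arm, never from a script. Its argument "moves" is a list of rows, each a list of 3 entries, a list of its own where there are three numbers: the opening, from 0 (shut) to 1 (fully open), then the shift along the tool's x, y, z in m, then the turn, a rotation vector about the tool's x, y, z in rad. A call has exactly 10 rows; each row shifts and turns the commanded pose from where the row before left it, along the tool's axes as they then stand; what a row does not reach is not made up. A row lasts 1/12 s, in which the tool goes at most 41.7 mm and 7.16 degrees, less where a joint would pass 70% of its speed; a pose out of reach is approached as far as the arm can. A call is refused whole if a number of a shift passes 0.0417 or a number of a turn 0.125, either way. A call with a gripper value outside its range is refused whole. The fingers move at their own pace and stop on an object; "grip_force" is the grip in N (left out, the last holds). Time passes only in rows, so rows that do not move let the fingers close, or fill a call up. It gives the time, the measured TCP pose, the force, the opening and the grip force at its end, in the units of the state.
- get_state(): the state, without advancing time (a new reading comes with each control period).
- read_camera(name): name is "scene" or "top"; returns the picture (400x640x3 uint8, red, green, blue); there is no depth.
- camera_params(name): a dict with "fx", "fy", "cx", "cy" (pixels), "rvec" (rotation vector, rad) and "tvec" (3), from world to camera coordinates, as OpenCV has them. Camera axes: x right, y down, z forward; pixel columns grow to the right and rows downward; lengths in m; the calibration is good to about 2 mm. A picture is of the moment at which its call begins. camera_params takes no time and is no camera call.
- sign_off(): hands the job in; it is judged then, once.
The state is a dict: "time": time; "qpos": joint angles; "dq": joint speeds; "joint_efforts": joint torques, N m; "eef_pos": TCP position; "tcp_rot": TCP orientation; "contact_force": force on the tool from outside, world axes, zero at the start; "wrist_torque": the same for the moment, N m; "opening": opening from 0.0 (shut) to 1.0 (fully open); "finger_force": force on a finger pad.
Only numpy, scipy, OpenCV 4.12 (cv2) and the standard library are available. Lean on these libraries where they do the work, as an engineer would, in place of code of your own. Each camera call takes 0.05 s, during which the arm holds its last target. There are 200 camera calls.

## Task

Load the tape cassette into the label printer. Press the orange thumb bar gently, feeling for the moment its hook lets go, and keep out of the way so that the cover springs right up by itself, untouched; then press the cassette fully home under its clips in the bay, with its tape end (the white-sticker half) to the same side as the printer's paper slot, and push the cover gently down until it latches. Never bear down hard on the latch, the cassette or the cover, and leave the soaps, tins and other things on the bench where they are.

Things in the scene. Friction and masses are not known exactly. Their poses are not given: they have to be found in the camera images.
- printer: Light grey label printer fixed on the worktop. Origin at its underside; x runs from front to rear (-108 to +82 mm), y to its left (+-75), z up. Level, yaw within 0.25. Deck 70 mm high; the low front step (x < -52, 44 mm high) has display, keys and the orange latch. Paper slot with a strip of label at the left (+y) side. Its dark cover, 118 mm wide, lies on the deck (x -45 to 70, top 90 mm high).
- thumb (a point): Nominal top of the latch's orange thumb bar, at printer (-84, 0, 64.5) mm. Round bar along the printer's y, 34 mm long, 9 mm thick, pressed straight down. It sits on an adjusting screw: its true top is anywhere from 4 mm above to 4 mm below this point, which is not measured. The step is 20 mm below; the orange hook (up to 100 mm high) stands 20 to 36 mm behind the bar.
- latch: Orange see-saw latch: bar in front, hook behind; origin on its pivot at printer (-58, 0, 60) mm, axes as the printer's at rest. Pressing the bar takes 2 N to start and 0.4 N more per mm; the hook lets the cover go after about 4 mm (3 to 6 N), a rigid stop comes at 5.7 mm. Springs back. Never press it with more than 12 N. The rising cover passes 30 mm or more behind the bar.
- cover (a joint): Cover angle: 0 closed and latched, grows as the front edge rises; its spring opens it in 1 to 2 s to the stop at 1.70 rad. Hinge along the printer's y at printer (x 70, z 73) mm. To close, push it down: 1 to 2.5 N at the front edge, up to 12 N in the last 12 mm where the hook rides over its tab, snaps and holds at 0; solid stop at -0.015. At most 20 N. Cannot close on a cassette not home.
- cover_edge (a point): Middle of the front edge of the cover's outer face, at printer (-45, 0, 89) mm when closed. The cover is a dark grey shallow tray 115 mm long from hinge to front edge, 118 mm wide, 17 mm thick (outer face 16 mm off the plane through the hinge axis), with a dark window. The outer face looks up when closed and to the rear (+x of the printer) when standing open.
- bay (a point): Centre of the cassette bay's floor, at printer (5, 0, 40) mm. Bay 63 (x) by 79 (y), 30 mm deep below the deck; spindle 10 mm across, 13 high, 20 mm to the -y side. White sprung clips 22 mm wide at the middle of its front and rear walls lean out as a lead-in up to 6 mm above the deck and snap over the cassette's shoulder when it is home on this floor: 5 to 15 N of push.
- bay_exit (a point): Point at the +y wall of the bay, 12 mm above the bay floor, 38 mm from its centre: where the cassette's tape end belongs (the side of the paper slot).
- cassette_mid (a point): Middle of the loose tape cassette, 20 mm above its underside and, home, above bay. Pale blue-grey body 60 (x) by 76 (y) by 20 mm; centred on top a yellow grip rib 14 mm thick (y), 34 long (x), up to 40 mm above the underside. 90 to 145 g. +y is towards its tape end. Spindle hole in the underside, 14 mm square, 20 mm to -y. Lies flat right of the printer, yaw within 0.45.
- cassette_exit (a point): The paper tape end, at the +y face of the cassette (the half with the white sticker on top; the round white reel eye is on the -y half), 38 mm from its middle line, 12 mm above the underside.
- soap_lilac: Lilac soap bar, 51 x 72 x 27 mm, a bystander; origin at its underside.
- soap_green: Green soap bar, 51 x 72 x 27 mm, a bystander; origin at its underside.
- soap_cream: Cream soap bar, 51 x 72 x 27 mm, a bystander; origin at its underside.
- tin_a: White salve tin, 59 mm across, 22 mm high, a bystander; origin at its underside.
- tin_b: White salve tin, 59 mm across, 22 mm high, a bystander; origin at its underside.
- tin_c: White salve tin, 59 mm across, 22 mm high, a bystander; origin at its underside.
- label_roll: Roll of white labels standing on its face, 72 mm across, 45 mm high, a bystander; origin at its underside.
- marker: Grey felt marker with blue cap, 16 x 134 x 17 mm, lying near the front edge, a bystander; origin at its underside.
There are look-alikes about, which are no part of the job. Leave any purple look-alike of the part that bears cassette_mid alone.

How it is judged:
By the outcome, as a careful person would: the job done as asked, in the order asked, and still so for the second after the job is handed in, with the robot touching nothing.
It also fails if it takes over 72 s, if anything falls off the work surface, if the arm or the gripper's body presses on something with over 40 N, if the wrist force passes 120 N, or if a joint passes its speed limit or range.

## Working session

There is one attempt and no reset: what is moved stays moved. The work goes in short steps, Python scripts to look and compute and a tool call to move; the robot and the scene stay as the last step left them, time stands still between calls to the robot, and variables do not carry over. Pictures are saved under pics/ and viewed, at most 10 in all, crops included, and the job is handed in when it is done.

Besides the shell and the picture viewer there is one more tool, called after "Call:" in YAML: its name, and indented under it one key for each argument. move_arm: Moves the arm, as the interface text tells. Its arguments: {"type":"object","properties":{"moves":{"type":"array"},"grip_force":{"type":"number"}},"required":["moves"]}

```bash
ls; mkdir -p pics
python3 - <<'E'
from plant import *
import cv2
for n in("scene","top"):
    im=read_camera(n); cv2.imwrite(f"pics/{n}0.png",im[:,:,::-1]); print(camera_params(n))
s=get_state(); print(s)
E
```

```text
pics
{'fx': 427.1996743243599, 'fy': 427.1996743243599, 'cx': 320.1209394713077, 'cy': 198.8146567175708, 'rvec': array([ 1.21336305, -2.31467   ,  0.93483215]), 'tvec': array([0.29353721, 0.3551476 , 1.27605519])}
{'fx': 407.78686506700706, 'fy': 407.78686506700706, 'cx': 316.7884218680865, 'cy': 195.3929425351257, 'rvec': array([ 2.12187171, -2.13280664,  0.19760506]), 'tvec': array([0.00664213, 0.53188575, 1.15823719])}
{'time': 0.1, 'qpos': array([-1.41699582e+00,  2.87106610e-01,  1.57801454e+00,  3.16668366e-05,
        1.27859761e+00, -1.50004007e-01]), 'dq': array([-0.00053659, -0.00218525, -0.0044012 , -0.00074341, -0.00130542,
       -0.00016096]), 'joint_efforts': array([ 1.34499423e-03, -4.07292831e+01, -2.93698275e+01, -1.37451711e-04,
        3.41674684e-03, -5.71586469e-06]), 'eef_pos': array([ 0.2018704 , -0.64349387,  0.2300745 ]), 'tcp_rot': array([ 9.88485154e-01,  1.51314145e-01,  1.31394691e-05, -1.06307662e-03]), 'contact_force': array([ 0.26960662, -0.1112215 , -0.20211107]), 'wrist_torque': array([0.02777037, 0.00655881, 0.04716905]), 'finger_force': 0.0, 'opening': 1.001876068815579}
```

View pics/top0.png

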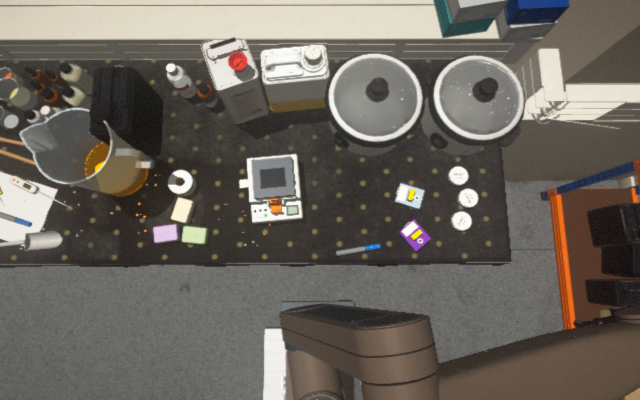

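View pics/scene0.png

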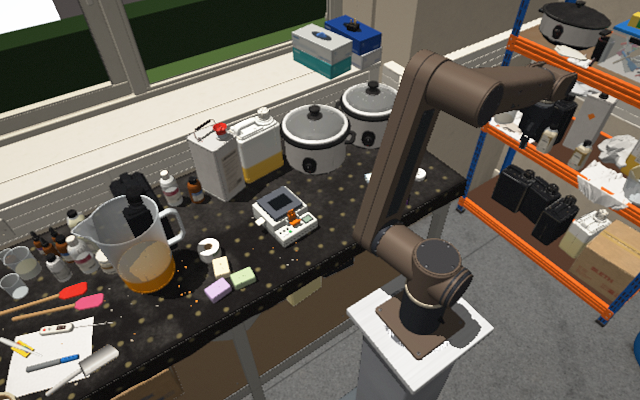

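The top view shows the printer at about (273,188), the orange latch at (278,208) and the paper slot at (243,184). There are two cassette-like objects: the pale blue-grey one at (410,194), which fits the description, and a purple one at (414,235), the look-alike to leave alone. I'll confirm with a crop and measure.

```bash
cat > h.py <<'E'
from plant import *
import cv2, numpy as np
def cam(n):
    p=camera_params(n); K=np.array([[p['fx'],0,p['cx']],[0,p['fy'],p['cy']],[0,0,1]])
    R=cv2.Rodrigues(np.array(p['rvec']))[0]; return K,R,np.array(p['tvec'])
def ray(n,uv,z):
    K,R,t=cam(n); uv=np.atleast_2d(uv).astype(float)
    d=np.c_[uv,np.ones(len(uv))]@np.linalg.inv(K).T@R; c=-R.T@t
    return c+d*((z-c[2])/d[:,2])[:,None]
def proj(n,X):
    K,R,t=cam(n); q=(np.atleast_2d(X)@R.T+t)@K.T; return q[:,:2]/q[:,2:]
E
python3 - <<'E'
from h import *
im=cv2.imread("pics/top0.png"); hsv=cv2.cvtColor(im,cv2.COLOR_BGR2HSV)
a=cv2.resize(im[140:235,225:320],(400,400),interpolation=cv2.INTER_CUBIC)
b=cv2.resize(im[170:255,380:465],(400,400),interpolation=cv2.INTER_CUBIC)
cv2.imwrite("pics/crop0.png",np.hstack([a,b]))
def blobs(lo,hi,box,z,name,mn=15):
    m=cv2.inRange(hsv,lo,hi); k=np.zeros_like(m); x0,y0,x1,y1=box; k[y0:y1,x0:x1]=m[y0:y1,x0:x1]
    for c in cv2.findContours(k,0,2)[0]:
        if cv2.contourArea(c)<mn: continue
        bx=cv2.boxPoints(cv2.minAreaRect(c)); P=ray("top",bx,z)[:,:2]
        e=np.roll(P,-1,0)-P
        print(name,bx.mean(0).round(1),"c",P.mean(0).round(4),"sides",np.linalg.norm(e,axis=1)[:2].round(4),"ang",np.arctan2(e[:2,1],e[:2,0]).round(3))
blobs((18,120,120),(35,255,255),(390,175,430,210),.04,"rib")
blobs((5,150,150),(18,255,255),(245,190,305,225),.07,"orange",5)
blobs((85,15,120),(125,140,255),(390,175,430,212),.02,"cass")
blobs((0,0,150),(180,40,255),(238,145,310,225),.07,"prn",100)
blobs((0,0,30),(180,120,120),(250,152,300,200),.09,"cover",100)
blobs((0,0,170),(180,20,255),(390,175,430,212),.02,"white",4)
E
```

```text
rib [410.8 194.6] c [ 0.5346 -0.2766] sides [0.035 0.015] ang [-0.358 -1.908]
orange [275.5 208.5] c [0.4901 0.1234] sides [0.026  0.0204] ang [-1.576 -3.131]
orange [274. 200.] c [0.515  0.1281] sides [0.0232 0.0118] ang [-1.576 -3.13 ]
cass [409.5 195.5] c [ 0.5357 -0.2775] sides [0.0624 0.0794] ang [-0.331 -1.884]
prn [275.9 208.9] c [0.489  0.1221] sides [0.1461 0.0643] ang [-1.481 -3.048]
prn [268.4 178. ] c [0.581  0.1455] sides [0.1773 0.1327] ang [-1.484 -3.053]
cover [272.1 177.6] c [0.577  0.1325] sides [0.0742 0.0578] ang [-1.482 -3.045]
cover [274.5 165. ] c [0.6146 0.126 ] sides [0.1427 0.0776] ang [-1.575 -3.139]
white [416.5 197.5] c [ 0.5292 -0.2983] sides [0.0177 0.0211] ang [-0.804 -2.393]
white [405.2 194. ] c [ 0.5402 -0.2644] sides [0.0523 0.0511] ang [-0.389 -1.946]
```

View pics/crop0.png

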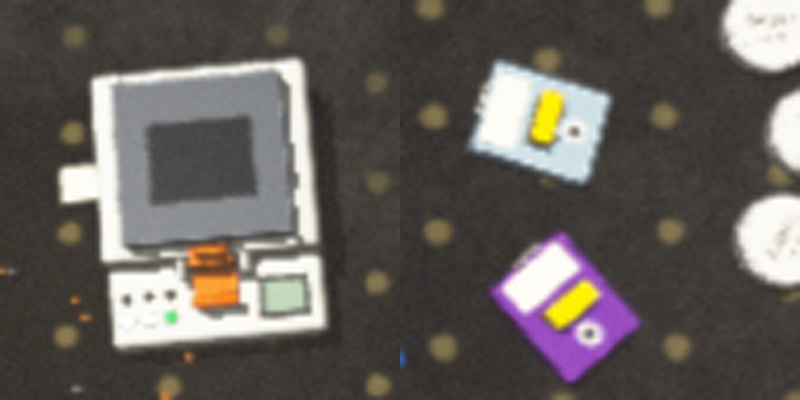

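The right half of the crop shows the pale blue-grey cassette: white sticker on its left half (about (504,108)), reel eye on the right (573,130), yellow rib between. The purple one below it is the decoy. In the left half, the printer's rear deck corners are about (92,78) and (303,60), front corners about (115,348) and (326,328). Next I'll fit the printer pose.

Run:
```python
from h import *
from scipy.optimize import least_squares
s=400/95; f=lambda p:(np.array(p)+.5)/s-.5+[225,140]
# printer points <-> crop pixels
X=np.array([[82,75,70],[82,-75,70],[-108,75,44],[-108,-75,44],[-45,59,89],[-45,-59,89],[70,59,89],[-52,75,70],[-52,-75,70]])/1e3
U=np.array([f(p) for p in [(92,78),(303,60),(115,348),(326,328),(128,248),(295,236),(113,83),(103,263),(320,245)]])
def T(v,X=X): c,q=np.cos(v[2]),np.sin(v[2]); return np.c_[v[0]+c*X[:,0]-q*X[:,1],v[1]+q*X[:,0]+c*X[:,1],X[:,2]]
r=least_squares(lambda v:(proj("top",T(v))-U).ravel(),[.57,.13,.09],loss='soft_l1'); print(r.x.round(4)); print((proj("top",T(r.x))-U).round(1).tolist())
print("bar",T(r.x,np.array([[-.084,0,.0645]])),"bay",T(r.x,np.array([[.005,0,.04]])))
b=400/85; g=lambda p:(np.array(p)+.5)/b-.5+[380,170]
C=np.array([g((p[0]-400,p[1])) for p in [(497,62),(610,95),(586,185),(470,150)]])
P=ray("top",C,.019)[:,:2]; print("cass",P.round(4).tolist(),P.mean(0)); e=P[1]-P[0]; e2=P[2]-P[3]; e3=P[0]-P[3];e4=P[1]-P[2]
print([np.linalg.norm(x).round(4) for x in(e,e2,e3,e4)],[np.arctan2(-x[0],x[1]).round(3) for x in(-e,-e2)],[np.arctan2(x[1],x[0]).round(3) for x in(e3,e4)])
# orange in the scene view, for a check
im=cv2.imread("pics/scene0.png");h=cv2.cvtColor(im,cv2.COLOR_BGR2HSV);m=cv2.inRange(h[205:240,275:315],(5,150,120),(18,255,255));ys,xs=np.nonzero(m);print("orange scene",xs.mean()+275,ys.mean()+205,"pred",proj("scene",T(r.x,np.array([[-.075,0,.07]]))))
```

```text
[0.5664 0.1295 0.0826]
[[0.1, -0.3], [0.6, -0.3], [-0.3, 0.3], [0.6, 0.6], [-1.5, -0.1], [0.1, -0.8], [-0.3, 0.2], [0.1, 0.3], [0.2, 0.1]]
bar [[0.4826961  0.12256468 0.0645    ]] bay [[0.57139231 0.12991197 0.04      ]]
cass [[0.5753, -0.2511], [0.5531, -0.3232], [0.4944, -0.3047], [0.5175, -0.2312]] [ 0.53504462 -0.27755767]
[np.float64(0.0755), np.float64(0.077), np.float64(0.0611), np.float64(0.0616)] [np.float64(-0.298), np.float64(-0.305)] [np.float64(-0.331), np.float64(-0.306)]
orange scene 292.8529411764706 218.0441176470588 pred [[294.86394921 219.0851232 ]]
```

Call:
move_arm:
  moves:
    - [0,[0,0,0],[0,0,0.11]]
    - [0,[0,0,0],[0,0,0.11]]
    - [0,[0.025,-0.032,0],[0,0,0]]
    - [0,[0.025,-0.032,0],[0,0,0]]
    - [0,[0.025,-0.032,0],[0,0,0]]
    - [0,[0.025,-0.032,0],[0,0,0]]
    - [0,[0.025,-0.032,0],[0,0,0]]
    - [0,[0.025,-0.032,0],[0,0,0]]
    - [0,[0.025,-0.032,0],[0,0,0]]
    - [0,[0.025,-0.032,0],[0,0,0]]

```text
time: 0.93
eef_pos: [0.3803, -0.3701, 0.2308]
tcp_rot: [0.999, 0.042, -0.0, -0.0]
contact_force: [0.5, -1.6, 0.8]
opening: 0.004
finger_force: 0.0
```

Call:
move_arm:
  moves:
    - [0,[0.014,-0.038,0],[0,0,0]]
    - [0,[0.014,-0.038,0],[0,0,0]]
    - [0,[0.014,-0.038,0],[0,0,0]]
    - [0,[0.014,-0.038,0],[0,0,0]]
    - [0,[0.014,-0.038,0],[0,0,0]]
    - [0,[0.014,-0.038,0],[0,0,0]]
    - [0,[0.014,-0.038,0],[0,0,0]]
    - [0,[0.014,-0.038,0],[0,0,0]]
    - [0,[0.014,-0.038,0],[0,0,0]]
    - [0,[0.014,-0.038,0],[0,0,0]]

```text
time: 1.77
eef_pos: [0.4873, 0.0203, 0.2311]
tcp_rot: [0.999, 0.042, -0.0, -0.0]
contact_force: [0.5, -0.0, 0.7]
opening: -0.002
finger_force: 0.0
```

Call:
move_arm:
  moves:
    - [0,[0.001,-0.034,0],[0,0,0]]
    - [0,[0,-0.034,0.02],[0,0,0]]
    - [0,[0,-0.034,0.02],[0,0,0]]
    - [0,[0,0,0.03],[0,0,0]]
    - [0,[0,0,0.03],[0,0,0]]
    - [0,[0,0,0.03],[0,0,0]]
    - [0,[0,0,0.02],[0,0,0]]
    - [0,[0,0,0.005],[0,0,0]]
    - [0,[0,0,0],[0,0,0]]
    - [0,[0,0,0],[0,0,0]]

```text
time: 2.6
eef_pos: [0.4806, 0.1198, 0.0771]
tcp_rot: [0.999, 0.042, 0.0, 0.0]
contact_force: [0.4, -0.5, 1.4]
opening: -0.006
finger_force: 0.0
```

Run:
```python
from h import *
s=get_state(); print(s['eef_pos'],s['contact_force'])
a=read_camera("scene")[170:260,230:350,::-1]; b=read_camera("top")[140:230,225:345,::-1]
cv2.imwrite("pics/pre.png",np.hstack([cv2.resize(x,(400,300),interpolation=2) for x in(a,b)]))
```

```text
[0.48055384 0.11984569 0.07705486] [ 0.44195807 -0.51861611  1.42124679]
```

View pics/pre.png

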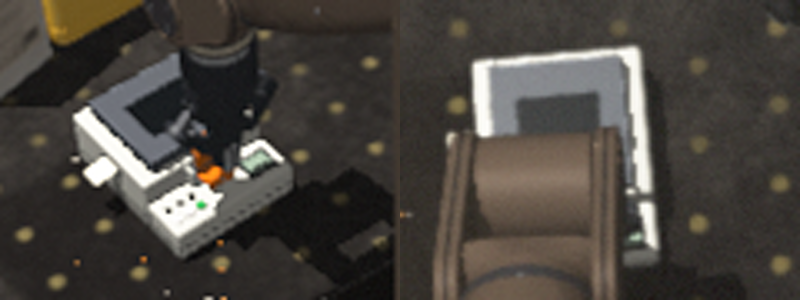

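The gripper is right over the orange bar in the scene view, at about (215,170), and clear of the cover. I'll go down gently.

Call:
move_arm:
  moves:
    - [0,[0,0,0.002],[0,0,0]]
    - [0,[0,0,0.002],[0,0,0]]
    - [0,[0,0,0.002],[0,0,0]]
    - [0,[0,0,0.001],[0,0,0]]
    - [0,[0,0,0.001],[0,0,0]]
    - [0,[0,0,0],[0,0,0]]
    - [0,[0,0,0],[0,0,0]]
    - [0,[0,0,0],[0,0,0]]
    - [0,[0,0,0],[0,0,0]]
    - [0,[0,0,0],[0,0,0]]

```text
time: 3.53
eef_pos: [0.48, 0.1199, 0.0683]
tcp_rot: [0.999, 0.042, -0.0, -0.0]
contact_force: [-0.1, -0.0, -0.0]
opening: 0.002
finger_force: 0.0
```

Call:
move_arm:
  moves:
    - [0,[0,0,0.0005],[0,0,0]]
    - [0,[0,0,0.0005],[0,0,0]]
    - [0,[0,0,0.0005],[0,0,0]]
    - [0,[0,0,0.0005],[0,0,0]]
    - [0,[0,0,0],[0,0,0]]
    - [0,[0,0,0],[0,0,0]]
    - [0,[0,0,0],[0,0,0]]
    - [0,[0,0,0],[0,0,0]]
    - [0,[0,0,0],[0,0,0]]
    - [0,[0,0,0],[0,0,0]]

```text
time: 4.37
eef_pos: [0.48, 0.1199, 0.0663]
tcp_rot: [0.999, 0.042, -0.0, -0.0]
contact_force: [-1.7, -0.2, 1.8]
opening: 0.0
finger_force: 1.2
```

Call:
move_arm:
  moves:
    - [0,[0,0,0.0005],[0,0,0]]
    - [0,[0,0,0.0005],[0,0,0]]
    - [0,[0,0,0],[0,0,0]]
    - [0,[0,0,0],[0,0,0]]
    - [0,[0,0,0],[0,0,0]]
    - [0,[0,0,0],[0,0,0]]
    - [0,[0,0,0],[0,0,0]]
    - [0,[0,0,0],[0,0,0]]
    - [0,[0,0,0],[0,0,0]]
    - [0,[0,0,0],[0,0,0]]

```text
time: 5.2
eef_pos: [0.4801, 0.1199, 0.0654]
tcp_rot: [0.999, 0.042, 0.0, -0.0]
contact_force: [-0.5, -0.4, 2.3]
opening: -0.0
finger_force: 1.5
```

Call:
move_arm:
  moves:
    - [0,[0,0,0.0005],[0,0,0]]
    - [0,[0,0,0.0005],[0,0,0]]
    - [0,[0,0,0],[0,0,0]]
    - [0,[0,0,0],[0,0,0]]
    - [0,[0,0,0],[0,0,0]]
    - [0,[0,0,0],[0,0,0]]
    - [0,[0,0,0],[0,0,0]]
    - [0,[0,0,0],[0,0,0]]
    - [0,[0,0,0],[0,0,0]]
    - [0,[0,0,0],[0,0,0]]

```text
time: 6.03
eef_pos: [0.4799, 0.1199, 0.0643]
tcp_rot: [0.999, 0.042, -0.0, -0.0]
contact_force: [-2.4, -0.8, 3.6]
opening: -0.002
finger_force: 1.7
```

Call:
move_arm:
  moves:
    - [0,[0,0,0.0005],[0,0,0]]
    - [0,[0,0,0],[0,0,0]]
    - [0,[0,0,0],[0,0,0]]
    - [0,[0,0,0],[0,0,0]]
    - [0,[0,0,0],[0,0,0]]
    - [0,[0,0,0],[0,0,0]]
    - [0,[0,0,0],[0,0,0]]
    - [0,[0,0,0],[0,0,0]]
    - [0,[0,0,0],[0,0,0]]
    - [0,[0,0,0],[0,0,0]]

```text
time: 6.87
eef_pos: [0.48, 0.1199, 0.0638]
tcp_rot: [0.999, 0.042, -0.0, -0.0]
contact_force: [-2.2, 0.1, 4.1]
opening: 0.002
finger_force: 1.7
```

Call:
move_arm:
  moves:
    - [0,[0,0,0.0005],[0,0,0]]
    - [0,[0,0,0],[0,0,0]]
    - [0,[0,0,0],[0,0,0]]
    - [0,[0,0,0],[0,0,0]]
    - [0,[0,0,0],[0,0,0]]
    - [0,[0,0,0],[0,0,0]]
    - [0,[0,0,0],[0,0,0]]
    - [0,[0,0,0],[0,0,0]]
    - [0,[0,0,0],[0,0,0]]
    - [0,[0,0,0],[0,0,0]]

```text
time: 7.7
eef_pos: [0.48, 0.1199, 0.0633]
tcp_rot: [0.999, 0.042, 0.0, -0.0]
contact_force: [-2.7, 0.5, 2.6]
opening: 0.004
finger_force: 1.8
```

```bash
cat > cov.py <<'E'
from h import *
s=get_state(); print(s['eef_pos'].round(4),s['contact_force'].round(1))
a=read_camera("scene")[150:250,230:350,::-1].astype(int); b=cv2.imread("pics/scene0.png")[150:250,230:350].astype(int)
d=abs(a-b).max(2)>60; print("changed px: all",d.sum()," left/rear cover region",d[20:60,15:40].sum())
E
python3 cov.py
```

```text
[0.48   0.1199 0.0633] [-2.7  0.5  2.6]
changed px: all 1183  left/rear cover region 198
```

Run:
```python
from h import *
a=read_camera("scene")[150:250,225:345,::-1]
cv2.imwrite("pics/c1.png",cv2.resize(a,(480,400),interpolation=2))
```

```text
(no output)
```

View pics/c1.png

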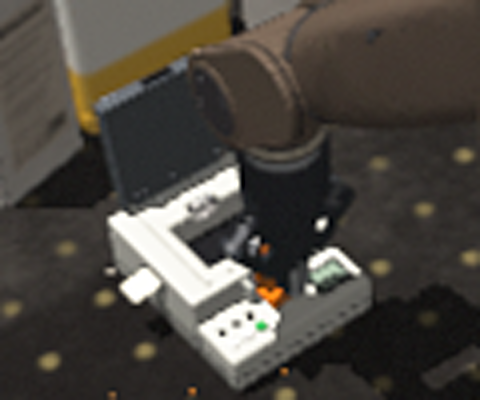

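The picture shows the cover standing fully open at about (170,130), untouched, with the gripper well in front of it. I'll back off upward and go to the cassette.

Call:
move_arm:
  moves:
    - [0,[0,0,-0.035],[0,0,0]]
    - [0,[0,0,-0.035],[0,0,0]]
    - [0,[0,0,-0.035],[0,0,0]]
    - [0,[0,0,-0.035],[0,0,0]]
    - [0.5,[0,0,0],[0,0,0.1]]
    - [0.5,[0,0,0],[0,0,0.1]]
    - [0.5,[0,0,0],[0,0,0.1]]
    - [0.5,[0,0,0],[0,0,0.095]]
    - [0.5,[0.0173,0.0361,0],[0,0,0]]
    - [0.5,[0.0173,0.0361,0],[0,0,0]]

```text
time: 8.63
eef_pos: [0.491, 0.0411, 0.2029]
tcp_rot: [0.988, -0.153, 0.001, -0.0]
contact_force: [0.3, -0.5, 0.1]
opening: 0.5
finger_force: 0.0
```

Call:
move_arm:
  moves:
    - [0.5,[0.0173,0.0361,0],[0,0,0]]
    - [0.5,[0.0173,0.0361,0],[0,0,0]]
    - [0.5,[0.0173,0.0361,0],[0,0,0]]
    - [0.5,[0.0173,0.0361,0],[0,0,0]]
    - [0.5,[0.0173,0.0361,0],[0,0,0]]
    - [0.5,[0.0173,0.0361,0],[0,0,0]]
    - [0.5,[0.0173,0.0361,0],[0,0,0]]
    - [0.5,[0.0173,0.0361,0],[0,0,0]]
    - [0.5,[0,0,0],[0,0,0]]
    - [0.5,[0,0,0],[0,0,0]]

```text
time: 9.47
eef_pos: [0.534, -0.2789, 0.2023]
tcp_rot: [0.988, -0.157, -0.0, -0.0]
contact_force: [0.1, 0.3, -0.5]
opening: 0.502
finger_force: 0.0
```

```bash
cat > go.py <<'E'
import sys
from h import *
from scipy.spatial.transform import Rotation as Ro
s=get_state(); t=np.array([float(x) for x in sys.argv[1:4]]); yaw=float(sys.argv[4])
R=Ro.from_quat(s['tcp_rot']); M=R.as_matrix(); y=np.arctan2(M[1,0],M[0,0])
print("time",s['time'],"yaw",y.round(4),"pos",s['eef_pos'].round(4),"F",s['contact_force'].round(1),"turn z first",(y-yaw).round(4))
c,q=np.cos(yaw),np.sin(yaw); N=np.array([[c,q,0],[q,-c,0],[0,0,-1]]).T
print("then shift",(N.T@(t-s['eef_pos'])).round(4),"shift at present yaw",(M.T@(t-s['eef_pos'])).round(4))
E
python3 go.py .535 -.2775 .0215 -.312
cat > rel.py <<'E'
from h import *
im=read_camera("scene"); cv2.imwrite("pics/s_rel.png",im[:,:,::-1])
E
```

```text
time 9.4667 yaw -0.3147 pos [ 0.534  -0.2789  0.2023] F [ 0.1  0.3 -0.5] turn z first -0.0027
then shift [ 0.0006 -0.0016  0.1808] shift at present yaw [ 0.0006 -0.0016  0.1808]
```

Call:
move_arm:
  moves:
    - [0.5,[0,-0.0015,0.035],[0,0,0]]
    - [0.5,[0,0,0.035],[0,0,0]]
    - [0.5,[0,0,0.035],[0,0,0]]
    - [0.5,[0,0,0.035],[0,0,0]]
    - [0.5,[0,0,0.025],[0,0,0]]
    - [0.5,[0,0,0.01],[0,0,0]]
    - [0.5,[0,0,0.0045],[0,0,0]]
    - [0.5,[0,0,0],[0,0,0]]
    - [0.5,[0,0,0],[0,0,0]]
    - [0.5,[0,0,0],[0,0,0]]

```text
time: 10.3
eef_pos: [0.5362, -0.2762, 0.0263]
tcp_rot: [0.988, -0.155, 0.002, 0.001]
contact_force: [0.2, 0.4, 0.3]
opening: 0.501
finger_force: 0.0
```

Call:
move_arm:
  moves:
    - [0.1,[0,0,0],[0,0,0]]
    - [0.1,[0,0,0],[0,0,0]]
    - [0.1,[0,0,0],[0,0,0]]
    - [0.1,[0,0,0],[0,0,0]]
    - [0.1,[0,0,0],[0,0,0]]
    - [0.1,[0,0,0],[0,0,0]]
    - [0.1,[0,0,0],[0,0,0]]
    - [0.1,[0,0,0],[0,0,0]]
    - [0.1,[0,0,0],[0,0,0]]
    - [0.1,[0,0,0],[0,0,0]]
  grip_force: 40

```text
time: 11.13
eef_pos: [0.5355, -0.2759, 0.0254]
tcp_rot: [0.988, -0.155, 0.001, 0.0]
contact_force: [-1.1, 1.1, 7.1]
opening: 0.153
finger_force: 42.2
```

Call:
move_arm:
  moves:
    - [0.1,[0,0,-0.005],[0,0,0]]
    - [0.1,[0,0,-0.02],[0,0,0]]
    - [0.1,[0,0,-0.03],[0,0,0]]
    - [0.1,[0,0,-0.035],[0,0,0]]
    - [0.1,[0,0,-0.035],[0,0,0]]
    - [0.1,[0,0,-0.035],[0,0,0]]
    - [0.1,[0,0,-0.01],[0,0,0]]
    - [0.1,[0,0,0],[0,0,0]]
    - [0.1,[0,0,0],[0,0,0]]
    - [0.1,[0,0,0],[0,0,0]]

```text
time: 11.97
eef_pos: [0.5331, -0.2743, 0.1905]
tcp_rot: [0.988, -0.155, -0.002, -0.001]
contact_force: [0.7, -0.2, -1.6]
opening: 0.147
finger_force: 41.2
```

```bash
python3 go.py .5714 .130 .19 .0826
```

```text
time 11.9667 yaw -0.3113 pos [ 0.5331 -0.2743  0.1905] F [ 0.7 -0.2 -1.6] turn z first -0.3939
then shift [ 0.0716 -0.3997  0.0005] shift at present yaw [-0.0873 -0.3966  0.0016]
```

Call:
move_arm:
  moves:
    - [0.1,[0,0,0],[0,0,-0.0985]]
    - [0.1,[0,0,0],[0,0,-0.0985]]
    - [0.1,[0,0,0],[0,0,-0.0985]]
    - [0.1,[0,0,0],[0,0,-0.0985]]
    - [0.1,[0.006,-0.034,0],[0,0,0]]
    - [0.1,[0.006,-0.034,0],[0,0,0]]
    - [0.1,[0.006,-0.034,0],[0,0,0]]
    - [0.1,[0.006,-0.034,0],[0,0,0]]
    - [0.1,[0.006,-0.034,0],[0,0,0]]
    - [0.1,[0.006,-0.034,0],[0,0,0]]

```text
time: 12.8
eef_pos: [0.5518, -0.067, 0.1902]
tcp_rot: [0.999, 0.041, -0.003, -0.001]
contact_force: [-0.0, -0.7, -1.8]
opening: 0.152
finger_force: 41.2
```

Call:
move_arm:
  moves:
    - [0.1,[0.006,-0.034,0],[0,0,0]]
    - [0.1,[0.006,-0.034,0],[0,0,0]]
    - [0.1,[0.006,-0.034,0],[0,0,0]]
    - [0.1,[0.006,-0.034,0],[0,0,0]]
    - [0.1,[0.006,-0.034,0],[0,0,0]]
    - [0.1,[0.006,-0.026,0],[0,0,0]]
    - [0.1,[0,0,0],[0,0,0]]
    - [0.1,[0,0,0],[0,0,0]]
    - [0.1,[0,0,0],[0,0,0]]
    - [0.1,[0,0,0],[0,0,0]]

```text
time: 13.63
eef_pos: [0.5726, 0.1281, 0.1923]
tcp_rot: [0.999, 0.041, -0.001, 0.0]
contact_force: [0.5, -0.1, -1.6]
opening: 0.149
finger_force: 41.2
```

```bash
python3 go.py .5714 .130 .13 .0826
python3 - <<'E'
from h import *
a=read_camera("scene")[130:250,225:345,::-1]; b=read_camera("top")[130:230,215:335,::-1]
cv2.imwrite("pics/hov.png",np.hstack([cv2.resize(a,(400,400),interpolation=2),cv2.resize(b,(400,400),interpolation=2)]))
E
```

```text
time 13.6333 yaw 0.0816 pos [0.5726 0.1281 0.1923] F [ 0.5 -0.1 -1.6] turn z first -0.001
then shift [-0.001  -0.002   0.0623] shift at present yaw [-0.0009 -0.002   0.0623]
```

View pics/hov.png

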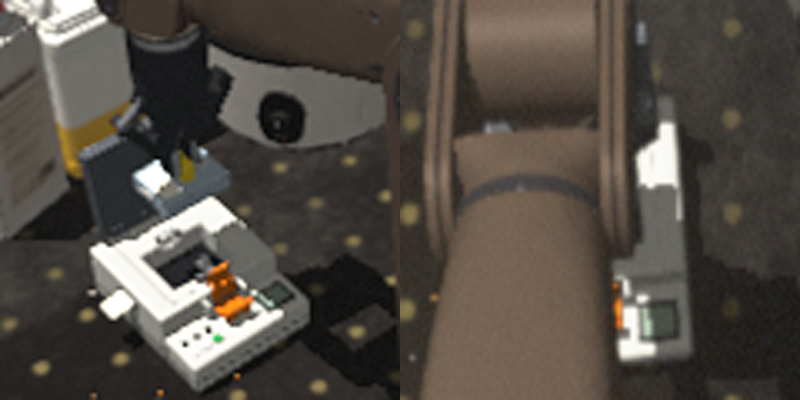

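The scene view shows the cassette held level, sticker to the left towards the paper slot, above the empty bay at (190,260); the cover stands open behind. I'll go lower and check the alignment close up.

Call:
move_arm:
  moves:
    - [0.1,[-0.001,-0.002,0.02],[0,0,0]]
    - [0.1,[0,0,0.03],[0,0,0]]
    - [0.1,[0,0,0.02],[0,0,0]]
    - [0.1,[0,0,0.005],[0,0,0]]
    - [0.1,[0,0,0],[0,0,0]]
    - [0.1,[0,0,0],[0,0,0]]
    - [0.1,[0,0,0],[0,0,0]]
    - [0.1,[0,0,0],[0,0,0]]
    - [0.1,[0,0,0],[0,0,0]]
    - [0.1,[0,0,0],[0,0,0]]

```text
time: 14.57
eef_pos: [0.5727, 0.1312, 0.12]
tcp_rot: [0.999, 0.041, 0.001, -0.0]
contact_force: [-0.5, 0.3, -1.2]
opening: 0.15
finger_force: 41.2
```

```bash
python3 go.py .5714 .130 .11 .0826
python3 - <<'E'
from h import *
I=read_camera("scene"); cv2.imwrite("pics/s_low.png",I[:,:,::-1])
cv2.imwrite("pics/low.png",cv2.resize(I[175:250,240:340,::-1],(800,600),interpolation=2))
E
```

```text
time 14.5667 yaw 0.0829 pos [0.5727 0.1312 0.12  ] F [-0.5  0.3 -1.2] turn z first 0.0003
then shift [-0.0014  0.0011  0.01  ] shift at present yaw [-0.0015  0.0011  0.01  ]
```

View pics/low.png

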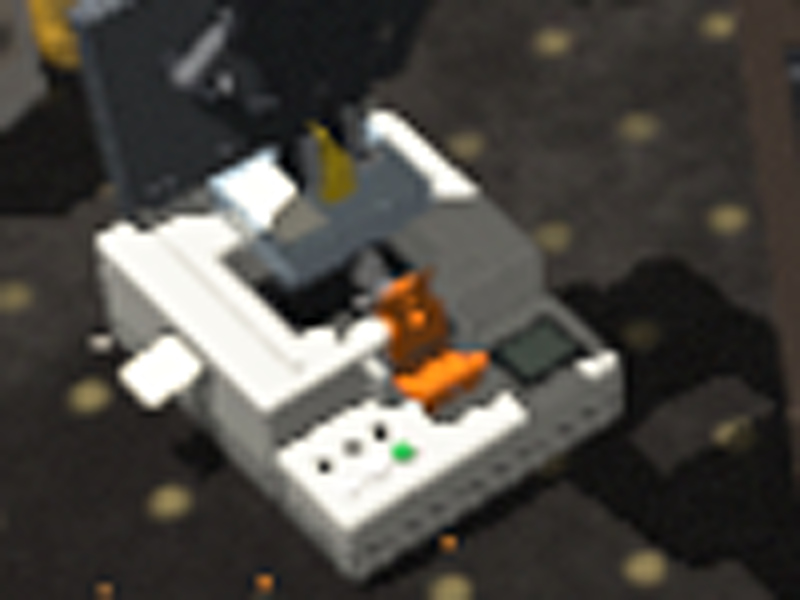

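Run:
```python
from h import *
from scipy.optimize import least_squares
f=lambda p:(np.array(p)+.5)/8-.5+[240,175]
def T(v,X): X=np.array(X)/1e3; c,q=np.cos(v[2]),np.sin(v[2]); return np.c_[v[0]+c*X[:,0]-q*X[:,1],v[1]+q*X[:,0]+c*X[:,1],X[:,2]]
P=[[-52,75,70],[82,75,70],[-108,75,44],[-108,-75,44],[-52,-75,70]]
U=np.array([f(p) for p in [(268,408),(97,238),(350,528),(622,362),(543,262)]])
r=least_squares(lambda v:(proj("scene",T(v,P))-U).ravel(),[.566,.13,.083],loss='soft_l1'); print("printer by scene",r.x.round(4),((proj("scene",T(r.x,P))-U)*8).round(0).tolist())
q=lambda u,z:ray("scene",f(u),z)[0,:2]
v=r.x; R=np.array([[np.cos(v[2]),np.sin(v[2])],[-np.sin(v[2]),np.cos(v[2])]])
z0=.120-.0225
for n,u,z in [("FL top",(283,262),z0+.02),("FL bot",(291,288),z0),("RL top",(212,182),z0+.02),("FR top",(430,190),z0+.02)]:
    print(n,(R@(q(u,z)-v[:2])*1e3).round(1))
for n,v2 in(("topfit",[.5664,.1295,.0826]),("scenefit",v)):
  print(n,"FLtop wanted px",((proj("scene",T(v2,[[5-30,38,(z0+.02)*1e3],[35,38,(z0+.02)*1e3],[-25,-38,(z0+.02)*1e3],[-26.5,39.5,70],[36.5,39.5,70]]))-[240,175]+.5)*8-.5).round(0).tolist())
```

```text
printer by scene [0.565  0.1308 0.0775] [[-2.0, 5.0], [-2.0, -2.0], [-3.0, 4.0], [5.0, -1.0], [4.0, -13.0]]
FL top [-24.   41.6]
FL bot [-22.   38.3]
RL top [34.7 38.3]
FR top [-29.2 -31.4]
topfit FLtop wanted px [[293.0, 256.0], [213.0, 179.0], [438.0, 174.0], [302.0, 335.0], [220.0, 254.0]]
scenefit FLtop wanted px [[291.0, 259.0], [212.0, 181.0], [437.0, 178.0], [300.0, 339.0], [219.0, 257.0]]
```

Call:
move_arm:
  moves:
    - [0.1,[-0.0013,0.0011,0],[0,0,0]]
    - [0.1,[0,0,0.006],[0,0,0]]
    - [0.1,[0,0,0.006],[0,0,0]]
    - [0.1,[0,0,0.006],[0,0,0]]
    - [0.1,[0,0,0.003],[0,0,0]]
    - [0.1,[0,0,0.002],[0,0,0]]
    - [0.1,[0,0,0.001],[0,0,0]]
    - [0.1,[0,0,0],[0,0,0]]
    - [0.1,[0,0,0],[0,0,0]]
    - [0.1,[0,0,0],[0,0,0]]

```text
time: 15.45
eef_pos: [0.5712, 0.13, 0.0952]
tcp_rot: [0.999, 0.041, 0.0, 0.0]
contact_force: [-2.2, -0.6, 1.8]
opening: 0.148
finger_force: 41.6
```

Call:
move_arm:
  moves:
    - [0.1,[0,0,0.001],[0,0,0]]
    - [0.1,[0,0,0.001],[0,0,0]]
    - [0.1,[0,0,0.001],[0,0,0]]
    - [0.1,[0,0,0.001],[0,0,0]]
    - [0.1,[0,0,0],[0,0,0]]
    - [0.1,[0,0,0],[0,0,0]]
    - [0.1,[0,0,0],[0,0,0]]
    - [0.1,[0,0,0],[0,0,0]]
    - [0.1,[0,0,0],[0,0,0]]
    - [0.1,[0,0,0],[0,0,0]]

```text
time: 16.28
eef_pos: [0.5718, 0.1306, 0.0942]
tcp_rot: [0.999, 0.041, 0.001, -0.0]
contact_force: [-7.1, 2.5, 12.3]
opening: 0.153
finger_force: 44.0
```

Call:
move_arm:
  moves:
    - [0.1,[0,0,-0.003],[0,0,0]]
    - [0.1,[0,0,-0.003],[0,0,0]]
    - [0.1,[-0.0012,-0.0004,0],[0,0,0]]
    - [0.1,[0,0,0.001],[0,0,0]]
    - [0.1,[0,0,0.001],[0,0,0]]
    - [0.1,[0,0,0.001],[0,0,0]]
    - [0.1,[0,0,0.001],[0,0,0]]
    - [0.1,[0,0,0.001],[0,0,0]]
    - [0.1,[0,0,0],[0,0,0]]
    - [0.1,[0,0,0],[0,0,0]]

```text
time: 17.12
eef_pos: [0.5701, 0.1307, 0.0942]
tcp_rot: [0.999, 0.041, -0.0, -0.0]
contact_force: [-5.3, 1.1, 11.8]
opening: 0.15
finger_force: 43.6
```

Call:
move_arm:
  moves:
    - [0.1,[0,0,-0.002],[0,0,0]]
    - [0.1,[-0.001,-0.0003,0],[0,0,0]]
    - [0.1,[0,0,0.001],[0,0,0]]
    - [0.1,[0,0,0.001],[0,0,0]]
    - [0.1,[0,0,0.0005],[0,0,0]]
    - [0.1,[0,0,0],[0,0,0]]
    - [0.1,[0,0,0],[0,0,0]]
    - [0.1,[0,0,0],[0,0,0]]
    - [0.1,[0,0,0],[0,0,0]]
    - [0.1,[0,0,0],[0,0,0]]

```text
time: 17.95
eef_pos: [0.5702, 0.1308, 0.0941]
tcp_rot: [0.999, 0.041, 0.002, 0.0]
contact_force: [-3.0, 1.5, 12.8]
opening: 0.149
finger_force: 43.6
```

Run:
```python
from h import *
s=get_state(); print(s['eef_pos'],s['contact_force'],s['wrist_torque'])
```

```text
[0.57017252 0.13075257 0.09410637] [-2.99933005  1.53261657 12.78403469] [-0.25532656  0.46183883 -0.0938199 ]
```

Run:
```python
from h import *
I=read_camera("scene"); cv2.imwrite("pics/s_low2.png",I[:,:,::-1])
cv2.imwrite("pics/low2.png",cv2.resize(I[185:230,260:320,::-1],(800,600),interpolation=cv2.INTER_CUBIC))
f=lambda X:((proj("scene",X)-[260,185]+.5)*13.333-.5).round(0).tolist()
def T(v,X): X=np.array(X)/1e3; c,q=np.cos(v[2]),np.sin(v[2]); return np.c_[v[0]+c*X[:,0]-q*X[:,1],v[1]+q*X[:,0]+c*X[:,1],X[:,2]]
print(f(T([.5657,.1301,.08],[[-26.5,39.5,70],[36.5,39.5,70],[-26.5,-39.5,70],[-25,38,90],[35,38,90],[-25,-38,90]])))
```

```text
[[236.0, 429.0], [99.0, 292.0], [481.0, 287.0], [230.0, 370.0], [99.0, 241.0], [468.0, 234.0]]
```

View pics/low2.png

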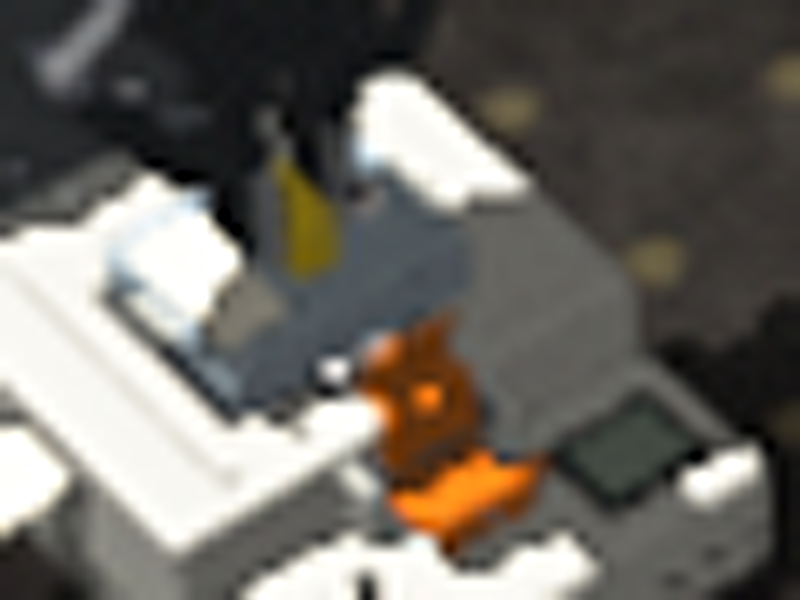

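The crop shows the cassette nearly at the rim, with a thin dark gap along the bay's left edge, (105,295) to (230,410). That suggests it sits slightly too far to the right and catches the right rim, so I'll shift it left.

Call:
move_arm:
  moves:
    - [0.1,[0,0,-0.003],[0,0,0]]
    - [0.1,[0.001,-0.0013,0],[0,0,0]]
    - [0.1,[0,0,0.001],[0,0,0]]
    - [0.1,[0,0,0.001],[0,0,0]]
    - [0.1,[0,0,0.001],[0,0,0]]
    - [0.1,[0,0,0.001],[0,0,0]]
    - [0.1,[0,0,0],[0,0,0]]
    - [0.1,[0,0,0],[0,0,0]]
    - [0.1,[0,0,0],[0,0,0]]
    - [0.1,[0,0,0],[0,0,0]]

```text
time: 18.83
eef_pos: [0.5699, 0.1319, 0.0904]
tcp_rot: [0.999, 0.041, 0.001, -0.0]
contact_force: [3.3, 0.6, 1.1]
opening: 0.15
finger_force: 41.6
```

```bash
cat > st.py <<'E'
from plant import *
s=get_state(); print(s['time'],s['eef_pos'].round(4),s['tcp_rot'].round(4),s['contact_force'].round(1),s['wrist_torque'].round(2))
E
python3 st.py
```

```text
18.8333 [0.5699 0.1319 0.0904] [ 9.991e-01  4.140e-02  6.000e-04 -1.000e-04] [3.3 0.6 1.1] [ 0.09 -0.64 -0.02]
```

It's in the bay mouth now. I'll ease it +x and carry on down.

Call:
move_arm:
  moves:
    - [0.1,[0.0007,0,0.001],[0,0,0]]
    - [0.1,[0,0,0.001],[0,0,0]]
    - [0.1,[0,0,0.001],[0,0,0]]
    - [0.1,[0,0,0.001],[0,0,0]]
    - [0.1,[0,0,0.001],[0,0,0]]
    - [0.1,[0,0,0.001],[0,0,0]]
    - [0.1,[0,0,0.001],[0,0,0]]
    - [0.1,[0,0,0],[0,0,0]]
    - [0.1,[0,0,0],[0,0,0]]
    - [0.1,[0,0,0],[0,0,0]]

```text
time: 19.67
eef_pos: [0.5699, 0.1319, 0.0829]
tcp_rot: [0.999, 0.041, -0.0, 0.0]
contact_force: [2.2, 0.1, 0.6]
opening: 0.148
finger_force: 41.7
```

```bash
python3 st.py
```

```text
19.6667 [0.5699 0.1319 0.0829] [ 9.991e-01  4.140e-02 -3.000e-04  0.000e+00] [2.2 0.1 0.6] [ 0.01 -0.46  0.02]
```

Call:
move_arm:
  moves:
    - [0.1,[0.0005,0,0.001],[0,0,0]]
    - [0.1,[0,0,0.001],[0,0,0]]
    - [0.1,[0,0,0.001],[0,0,0]]
    - [0.1,[0,0,0.001],[0,0,0]]
    - [0.1,[0,0,0.001],[0,0,0]]
    - [0.1,[0,0,0.001],[0,0,0]]
    - [0.1,[0,0,0.001],[0,0,0]]
    - [0.1,[0,0,0.001],[0,0,0]]
    - [0.1,[0,0,0],[0,0,0]]
    - [0.1,[0,0,0],[0,0,0]]

```text
time: 20.5
eef_pos: [0.5705, 0.132, 0.075]
tcp_rot: [0.999, 0.041, -0.0, -0.0]
contact_force: [1.4, 0.1, 0.9]
opening: 0.154
finger_force: 41.7
```

```bash
python3 st.py
```

```text
20.5 [0.5705 0.132  0.075 ] [ 9.991e-01  4.140e-02 -3.000e-04 -0.000e+00] [1.4 0.1 0.9] [-0.01 -0.26  0.02]
```

Call:
move_arm:
  moves:
    - [0.1,[0,0,0.001],[0,0,0]]
    - [0.1,[0,0,0.001],[0,0,0]]
    - [0.1,[0,0,0.001],[0,0,0]]
    - [0.1,[0,0,0.001],[0,0,0]]
    - [0.1,[0,0,0.001],[0,0,0]]
    - [0.1,[0,0,0.001],[0,0,0]]
    - [0.1,[0,0,0],[0,0,0]]
    - [0.1,[0,0,0],[0,0,0]]
    - [0.1,[0,0,0],[0,0,0]]
    - [0.1,[0,0,0],[0,0,0]]

```text
time: 21.33
eef_pos: [0.5704, 0.1319, 0.0688]
tcp_rot: [0.999, 0.041, -0.0, 0.0]
contact_force: [1.6, 1.0, -0.1]
opening: 0.15
finger_force: 41.5
```

```bash
python3 st.py
```

```text
21.3333 [0.5704 0.1319 0.0688] [ 9.991e-01  4.140e-02 -4.000e-04  0.000e+00] [ 1.6  1.  -0.1] [ 0.09 -0.16  0.03]
```

Call:
move_arm:
  moves:
    - [0.1,[0,0,0.0005],[0,0,0]]
    - [0.1,[0,0,0.0005],[0,0,0]]
    - [0.1,[0,0,0.0005],[0,0,0]]
    - [0.1,[0,0,0.0005],[0,0,0]]
    - [0.1,[0,0,0],[0,0,0]]
    - [0.1,[0,0,0],[0,0,0]]
    - [0.1,[0,0,0],[0,0,0]]
    - [0.1,[0,0,0],[0,0,0]]
    - [0.1,[0,0,0],[0,0,0]]
    - [0.1,[0,0,0],[0,0,0]]

```text
time: 22.17
eef_pos: [0.5708, 0.132, 0.0674]
tcp_rot: [0.999, 0.041, 0.0, -0.0]
contact_force: [1.1, 0.3, 3.4]
opening: 0.149
finger_force: 41.7
```

Call:
move_arm:
  moves:
    - [0.1,[0,0,0.0005],[0,0,0]]
    - [0.1,[0,0,0.0005],[0,0,0]]
    - [0.1,[0,0,0],[0,0,0]]
    - [0.1,[0,0,0],[0,0,0]]
    - [0.1,[0,0,0],[0,0,0]]
    - [0.1,[0,0,0],[0,0,0]]
    - [0.1,[0,0,0],[0,0,0]]
    - [0.1,[0,0,0],[0,0,0]]
    - [0.1,[0,0,0],[0,0,0]]
    - [0.1,[0,0,0],[0,0,0]]

```text
time: 23.0
eef_pos: [0.5701, 0.1319, 0.0656]
tcp_rot: [0.999, 0.041, -0.001, 0.0]
contact_force: [1.1, -0.4, -4.9]
opening: 0.15
finger_force: 40.8
```

Call:
move_arm:
  moves:
    - [0.1,[0,0,0.0005],[0,0,0]]
    - [0.1,[0,0,0.0005],[0,0,0]]
    - [0.1,[0,0,0],[0,0,0]]
    - [0.1,[0,0,0],[0,0,0]]
    - [0.1,[0,0,0],[0,0,0]]
    - [0.1,[0,0,0],[0,0,0]]
    - [0.1,[0,0,0],[0,0,0]]
    - [0.1,[0,0,0],[0,0,0]]
    - [0.1,[0,0,0],[0,0,0]]
    - [0.1,[0,0,0],[0,0,0]]

```text
time: 23.83
eef_pos: [0.571, 0.132, 0.0655]
tcp_rot: [0.999, 0.041, 0.0, -0.0]
contact_force: [0.2, -0.3, -0.8]
opening: 0.149
finger_force: 41.3
```

Call:
move_arm:
  moves:
    - [0.1,[0,0,0.0005],[0,0,0]]
    - [0.1,[0,0,0.0005],[0,0,0]]
    - [0.1,[0,0,0],[0,0,0]]
    - [0.1,[0,0,0],[0,0,0]]
    - [0.1,[0,0,0],[0,0,0]]
    - [0.1,[0,0,0],[0,0,0]]
    - [0.1,[0,0,0],[0,0,0]]
    - [0.1,[0,0,0],[0,0,0]]
    - [0.1,[0,0,0],[0,0,0]]
    - [0.1,[0,0,0],[0,0,0]]

```text
time: 24.67
eef_pos: [0.571, 0.1319, 0.0653]
tcp_rot: [0.999, 0.041, 0.0, 0.0]
contact_force: [-3.7, -1.0, 5.3]
opening: 0.151
finger_force: 42.2
```

It snapped under the clips and is seated: the force now rises with no travel. I'll release and back off, then check the free space behind the open cover.

Call:
move_arm:
  moves:
    - [0.35,[0,0,-0.001],[0,0,0]]
    - [0.35,[0,0,0],[0,0,0]]
    - [0.35,[0,0,0],[0,0,0]]
    - [0.35,[0,0,-0.005],[0,0,0]]
    - [0.35,[0,0,-0.02],[0,0,0]]
    - [0,[0,0,-0.03],[0,0,0]]
    - [0,[0,0,-0.035],[0,0,0]]
    - [0,[0,0,-0.035],[0,0,0]]
    - [0,[0,0,-0.035],[0,0,0]]
    - [0,[0,0,-0.035],[0,0,0]]

```text
time: 25.5
eef_pos: [0.5704, 0.132, 0.2622]
tcp_rot: [0.999, 0.041, 0.0, -0.0]
contact_force: [0.3, -0.3, 0.0]
opening: 0.001
finger_force: 0.0
```

```bash
python3 go.py .690 .140 .26 .08
python3 - <<'E'
from h import *
for u in [(240,124),(268,118),(266,110),(300,110),(326,106)]:print(u,[ray("top",u,z)[0,:2].round(3).tolist() for z in (0,.2)])
a=read_camera("scene")[130:250,225:345,::-1]; b=cv2.imread("pics/top0.png")[30:230,190:390]
cv2.imwrite("pics/rel.png",np.hstack([cv2.resize(a,(400,400),interpolation=2),cv2.resize(b,(400,400),interpolation=2)]))
E
```

```text
time 25.5 yaw 0.0829 pos [0.5704 0.132  0.2622] F [ 0.3 -0.3  0. ] turn z first 0.0029
then shift [0.1198 0.0016 0.0022] shift at present yaw [0.1198 0.0019 0.0022]
(240, 124) [[0.773, 0.247], [0.699, 0.208]]
(268, 118) [[0.793, 0.158], [0.715, 0.134]]
(266, 110) [[0.82, 0.165], [0.738, 0.14]]
(300, 110) [[0.819, 0.056], [0.737, 0.048]]
(326, 106) [[0.833, -0.027], [0.748, -0.022]]
```

View pics/rel.png

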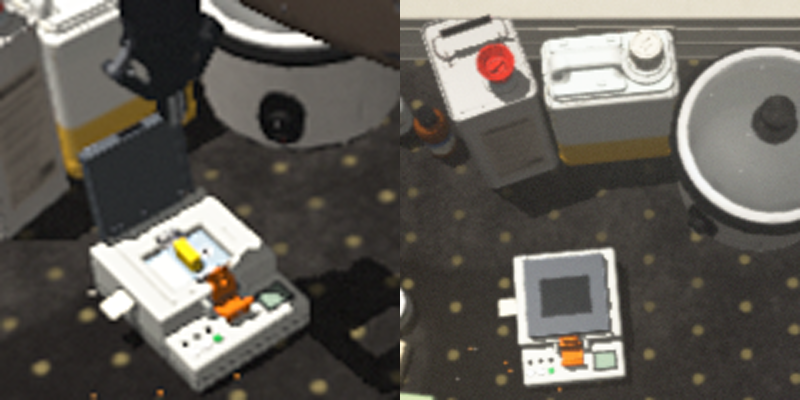

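The cassette sits in the bay with its sticker on the slot side and the cover is open. The canisters behind start at x≥0.77, so there is room behind the cover for the tool.

Call:
move_arm:
  moves:
    - [0,[0.03,0,0],[0,0,0]]
    - [0,[0.03,0.001,0],[0,0,0]]
    - [0,[0.03,0.001,0],[0,0,0]]
    - [0,[0.02,0,0],[0,0,0]]
    - [0,[0.01,0,0.01],[0,0,0]]
    - [0,[0,0,0.03],[0,0,0]]
    - [0,[0,0,0.03],[0,0,0]]
    - [0,[0,0,0.02],[0,0,0]]
    - [0,[0,0,0],[0,0,0]]
    - [0,[0,0,0],[0,0,0]]

```text
time: 26.38
eef_pos: [0.6895, 0.1399, 0.1685]
tcp_rot: [0.999, 0.041, -0.002, 0.0]
contact_force: [-0.7, -1.2, -0.0]
opening: -0.001
finger_force: 0.0
```

```bash
python3 st.py
python3 - <<'E'
import numpy as np
from plant import *
s=get_state();v=[.5657,.1301,.082];c,q=np.cos(v[2]),np.sin(v[2]);d=s['eef_pos'][:2]-v[:2]
X0=np.array([c*d[0]+q*d[1],s['eef_pos'][2]])*1e3;print("printer xz",X0, "y",(-q*d[0]+c*d[1])*1e3)
p=X0
for th in [1.57,1.4,1.25,1.1,.95,.8,.7,.6,.5,.4,.3,.25,.2,.15,.12,.1,0]:
    n=np.array([70-100*np.cos(th)+16*np.sin(th)+11,73+100*np.sin(th)+16*np.cos(th)]);print(th,n.round(1),"shift x,z(tool) mm",((n-p)*[1,-1]).round(1));p=n
E
```

```text
26.3833 [0.6895 0.1399 0.1685] [ 0.9991  0.0414 -0.0018  0.    ] [-0.7 -1.2 -0. ] [-0.01 -0.05  0.01]
printer xz [124.21221978 168.5078181 ] y -0.39959370177674625
1.57 [ 96.9 173. ] shift x,z(tool) mm [-27.3  -4.5]
1.4 [ 79.8 174.3] shift x,z(tool) mm [-17.1  -1.3]
1.25 [ 64.7 172.9] shift x,z(tool) mm [-15.1   1.3]
1.1 [ 49.9 169.4] shift x,z(tool) mm [-14.8   3.6]
0.95 [ 35.8 163.6] shift x,z(tool) mm [-14.1   5.7]
0.8 [ 22.8 155.9] shift x,z(tool) mm [-13.    7.8]
0.7 [ 14.8 149.7] shift x,z(tool) mm [-8.   6.2]
0.6 [  7.5 142.7] shift x,z(tool) mm [-7.3  7. ]
0.5 [  0.9 135. ] shift x,z(tool) mm [-6.6  7.7]
0.4 [ -4.9 126.7] shift x,z(tool) mm [-5.8  8.3]
0.3 [ -9.8 117.8] shift x,z(tool) mm [-4.9  8.8]
0.25 [-11.9 113.2] shift x,z(tool) mm [-2.1  4.6]
0.2 [-13.8 108.5] shift x,z(tool) mm [-1.9  4.7]
0.15 [-15.5 103.8] shift x,z(tool) mm [-1.7  4.8]
0.12 [-16.4 100.9] shift x,z(tool) mm [-0.9  2.9]
0.1 [-16.9  98.9] shift x,z(tool) mm [-0.5  2. ]
0 [-19.  89.] shift x,z(tool) mm [-2.1  9.9]
```

Call:
move_arm:
  moves:
    - [0,[-0.005,0,-0.001],[0,0,0]]
    - [0,[-0.005,0,-0.001],[0,0,0]]
    - [0,[-0.005,0,-0.001],[0,0,0]]
    - [0,[-0.005,0,-0.001],[0,0,0]]
    - [0,[-0.005,0,0],[0,0,0]]
    - [0,[-0.005,0,0],[0,0,0]]
    - [0,[-0.005,0,-0.001],[0,0,0]]
    - [0,[-0.005,0,0],[0,0,0]]
    - [0,[-0.004,0,0],[0,0,0]]
    - [0,[0,0,0],[0,0,0]]

```text
time: 27.22
eef_pos: [0.6458, 0.1362, 0.1753]
tcp_rot: [0.999, 0.041, -0.0, 0.0]
contact_force: [1.3, 0.5, 0.9]
opening: 0.002
finger_force: 0.6
```

Call:
move_arm:
  moves:
    - [0,[-0.0075,0,0.0005],[0,0,0]]
    - [0,[-0.0075,0,0.001],[0,0,0]]
    - [0,[-0.0075,0,0.0015],[0,0,0]]
    - [0,[-0.0075,0,0.002],[0,0,0]]
    - [0,[-0.007,0,0.003],[0,0,0]]
    - [0,[-0.007,0,0.003],[0,0,0]]
    - [0,[-0.0065,0,0.004],[0,0,0]]
    - [0,[-0.0065,0,0.004],[0,0,0]]
    - [0,[0,0,0],[0,0,0]]
    - [0,[0,0,0],[0,0,0]]

```text
time: 28.05
eef_pos: [0.589, 0.1316, 0.1558]
tcp_rot: [0.999, 0.041, -0.001, -0.0]
contact_force: [-0.1, 0.5, 2.0]
opening: -0.003
finger_force: 0.7
```

```bash
python3 st.py
```

```text
28.05 [0.589  0.1316 0.1558] [ 9.991e-01  4.130e-02 -8.000e-04 -1.000e-04] [-0.1  0.5  2. ] [-0.06 -0.09 -0.03]
```

Call:
move_arm:
  moves:
    - [0,[-0.008,0,0.006],[0,0,0]]
    - [0,[-0.0075,0,0.007],[0,0,0]]
    - [0,[-0.0065,0,0.0075],[0,0,0]]
    - [0,[-0.006,0,0.0085],[0,0,0]]
    - [0,[-0.005,0,0.009],[0,0,0]]
    - [0,[-0.002,0,0.0045],[0,0,0]]
    - [0,[-0.001,0,0.003],[0,0,0]]
    - [0,[0,0,0],[0,0,0]]
    - [0,[0,0,0],[0,0,0]]
    - [0,[0,0,0],[0,0,0]]

```text
time: 28.88
eef_pos: [0.5539, 0.1287, 0.111]
tcp_rot: [0.999, 0.041, -0.0, -0.0]
contact_force: [-0.9, 0.3, 2.8]
opening: -0.004
finger_force: 1.1
```

```bash
python3 st.py
```

```text
28.8833 [0.5539 0.1287 0.111 ] [ 9.991e-01  4.130e-02 -4.000e-04 -1.000e-04] [-0.9  0.3  2.8] [-0.07  0.16 -0.  ]
```

Call:
move_arm:
  moves:
    - [0,[-0.002,0,0.001],[0,0,0]]
    - [0,[-0.002,0,0.001],[0,0,0]]
    - [0,[-0.002,0,0.001],[0,0,0]]
    - [0,[-0.002,0,0.001],[0,0,0]]
    - [0,[-0.002,0,0.001],[0,0,0]]
    - [0,[0,0,0.001],[0,0,0]]
    - [0,[0,0,0.001],[0,0,0]]
    - [0,[0,0,0.001],[0,0,0]]
    - [0,[0,0,0],[0,0,0]]
    - [0,[0,0,0],[0,0,0]]

```text
time: 29.72
eef_pos: [0.5434, 0.1277, 0.1024]
tcp_rot: [0.999, 0.041, -0.001, -0.0]
contact_force: [-1.8, 0.3, 1.5]
opening: 0.002
finger_force: 1.1
```

Call:
move_arm:
  moves:
    - [0,[0,0,0.0008],[0,0,0]]
    - [0,[0,0,0.0008],[0,0,0]]
    - [0,[0,0,0.0008],[0,0,0]]
    - [0,[0,0,0.0008],[0,0,0]]
    - [0,[0,0,0.0008],[0,0,0]]
    - [0,[0,0,0],[0,0,0]]
    - [0,[0,0,0],[0,0,0]]
    - [0,[0,0,0],[0,0,0]]
    - [0,[0,0,0],[0,0,0]]
    - [0,[0,0,0],[0,0,0]]

```text
time: 30.55
eef_pos: [0.5439, 0.1278, 0.099]
tcp_rot: [0.999, 0.041, -0.0, 0.0]
contact_force: [-2.0, -0.5, 5.1]
opening: -0.001
finger_force: 2.4
```

Call:
move_arm:
  moves:
    - [0,[0,0,0.0006],[0,0,0]]
    - [0,[0,0,0.0006],[0,0,0]]
    - [0,[0,0,0.0006],[0,0,0]]
    - [0,[0,0,0.0006],[0,0,0]]
    - [0,[0,0,0.0006],[0,0,0]]
    - [0,[0,0,0],[0,0,0]]
    - [0,[0,0,0],[0,0,0]]
    - [0,[0,0,0],[0,0,0]]
    - [0,[0,0,0],[0,0,0]]
    - [0,[0,0,0],[0,0,0]]

```text
time: 31.38
eef_pos: [0.5436, 0.1277, 0.0963]
tcp_rot: [0.999, 0.041, -0.001, 0.0]
contact_force: [-5.5, -0.2, 7.6]
opening: 0.001
finger_force: 3.6
```

Call:
move_arm:
  moves:
    - [0,[0,0,0.0006],[0,0,0]]
    - [0,[0,0,0.0006],[0,0,0]]
    - [0,[0,0,0.0006],[0,0,0]]
    - [0,[0,0,0],[0,0,0]]
    - [0,[0,0,0],[0,0,0]]
    - [0,[0,0,0],[0,0,0]]
    - [0,[0,0,0],[0,0,0]]
    - [0,[0,0,0],[0,0,0]]
    - [0,[0,0,0],[0,0,0]]
    - [0,[0,0,0],[0,0,0]]

```text
time: 32.22
eef_pos: [0.5435, 0.1277, 0.0949]
tcp_rot: [0.999, 0.042, -0.001, 0.0]
contact_force: [-5.3, -0.2, 9.3]
opening: -0.004
finger_force: 4.5
```

Call:
move_arm:
  moves:
    - [0,[0,0,0.0006],[0,0,0]]
    - [0,[0,0,0.0006],[0,0,0]]
    - [0,[0,0,0.0006],[0,0,0]]
    - [0,[0,0,0],[0,0,0]]
    - [0,[0,0,0],[0,0,0]]
    - [0,[0,0,0],[0,0,0]]
    - [0,[0,0,0],[0,0,0]]
    - [0,[0,0,0],[0,0,0]]
    - [0,[0,0,0],[0,0,0]]
    - [0,[0,0,0],[0,0,0]]

```text
time: 33.05
eef_pos: [0.5438, 0.1277, 0.0922]
tcp_rot: [0.999, 0.041, -0.0, -0.0]
contact_force: [-2.9, -0.8, 4.5]
opening: 0.001
finger_force: 2.5
```

Call:
move_arm:
  moves:
    - [0,[0,0,0.0006],[0,0,0]]
    - [0,[0,0,0.0006],[0,0,0]]
    - [0,[0,0,0.0004],[0,0,0]]
    - [0,[0,0,0],[0,0,0]]
    - [0,[0,0,0],[0,0,0]]
    - [0,[0,0,0],[0,0,0]]
    - [0,[0,0,0],[0,0,0]]
    - [0,[0,0,0],[0,0,0]]
    - [0,[0,0,0],[0,0,0]]
    - [0,[0,0,0],[0,0,0]]

```text
time: 33.88
eef_pos: [0.544, 0.1277, 0.0906]
tcp_rot: [0.999, 0.041, -0.0, -0.0]
contact_force: [-3.4, 0.2, 4.4]
opening: 0.001
finger_force: 2.0
```

Call:
move_arm:
  moves:
    - [0,[0,0,0.0005],[0,0,0]]
    - [0,[0,0,0.0005],[0,0,0]]
    - [0,[0,0,0],[0,0,0]]
    - [0,[0,0,0],[0,0,0]]
    - [0,[0,0,0],[0,0,0]]
    - [0,[0,0,0],[0,0,0]]
    - [0,[0,0,0],[0,0,0]]
    - [0,[0,0,0],[0,0,0]]
    - [0,[0,0,0],[0,0,0]]
    - [0,[0,0,0],[0,0,0]]

```text
time: 34.72
eef_pos: [0.5439, 0.1277, 0.0895]
tcp_rot: [0.999, 0.041, -0.0, -0.0]
contact_force: [0.2, -0.5, -0.3]
opening: 0.002
finger_force: 0.0
```

Call:
move_arm:
  moves:
    - [0,[0,0,0.0005],[0,0,0]]
    - [0,[0,0,0],[0,0,0]]
    - [0,[0,0,0],[0,0,0]]
    - [0,[0,0,0],[0,0,0]]
    - [0,[0,0,0],[0,0,0]]
    - [0,[0,0,0],[0,0,0]]
    - [0,[0,0,0],[0,0,0]]
    - [0,[0,0,0],[0,0,0]]
    - [0,[0,0,0],[0,0,0]]
    - [0,[0,0,0],[0,0,0]]

```text
time: 35.55
eef_pos: [0.544, 0.1277, 0.0892]
tcp_rot: [0.999, 0.041, 0.0, -0.0]
contact_force: [-1.7, 0.4, 2.4]
opening: 0.0
finger_force: 1.2
```

Force went to zero at the snap and then rose again at the closed height, so it latched. I'll retreat upward and look.

Call:
move_arm:
  moves:
    - [0,[0,0,-0.005],[0,0,0]]
    - [0,[0,0,-0.02],[0,0,0]]
    - [0,[0,0,-0.035],[0,0,0]]
    - [0,[0,0,-0.035],[0,0,0]]
    - [0,[0,0,-0.035],[0,0,0]]
    - [0,[0,0.03,-0.02],[0,0,0]]
    - [0,[0,0.035,0],[0,0,0]]
    - [0,[0,0.035,0],[0,0,0]]
    - [0,[0,0.035,0],[0,0,0]]
    - [0,[0,0.035,0],[0,0,0]]

```text
time: 36.38
eef_pos: [0.558, -0.0431, 0.2394]
tcp_rot: [0.999, 0.042, 0.001, 0.0]
contact_force: [0.9, 0.0, 0.0]
opening: -0.001
finger_force: 0.0
```

Call:
move_arm:
  moves:
    - [0,[0,0.03,0],[0,0,0]]
    - [0,[0,0.03,0],[0,0,0]]
    - [0,[0,0,0],[0,0,0]]
    - [0,[0,0,0],[0,0,0]]
    - [0,[0,0,0],[0,0,0]]
    - [0,[0,0,0],[0,0,0]]
    - [0,[0,0,0],[0,0,0]]
    - [0,[0,0,0],[0,0,0]]
    - [0,[0,0,0],[0,0,0]]
    - [0,[0,0,0],[0,0,0]]

```text
time: 37.22
eef_pos: [0.5631, -0.1009, 0.2392]
tcp_rot: [0.999, 0.042, 0.0, -0.0]
contact_force: [-0.6, 0.0, 0.3]
opening: -0.001
finger_force: 0.0
```

Run:
```python
from h import *
a=read_camera("scene")[130:250,225:345,::-1]; b=read_camera("top")[130:230,215:335,::-1]
cv2.imwrite("pics/end.png",np.hstack([cv2.resize(a,(400,400),interpolation=2),cv2.resize(b,(400,400),interpolation=2)]))
```

```text
(no output)
```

View pics/end.png

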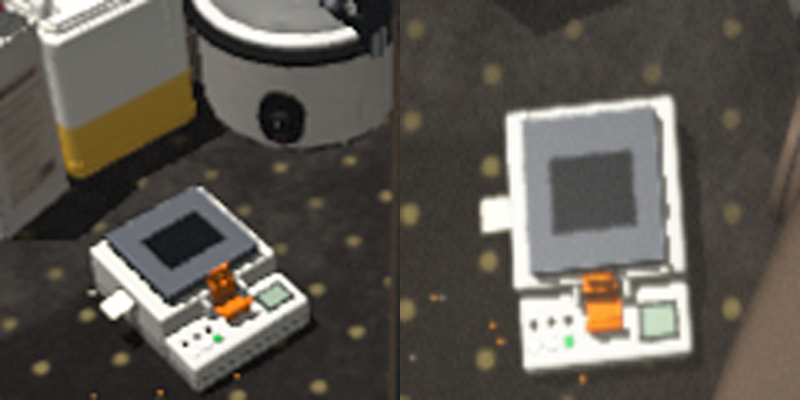

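Both views show the cover flat and latched, with the hook over its front tab at about (600,285), and the arm clear. I'll hand it in.

```bash
python3 -c "
from plant import *
print(sign_off())"
```

```text
the job is handed in; nothing more can be done
None
```

The cassette is home under its clips with the tape end at the paper-slot side, the cover is closed and latched, and the job was handed in at about 37 s of the 72 s allowed; the cassette caught the bay rim at about 13 N before I realigned it.

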